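Lock the dosing-stand shuttle with its ball-lock pin

ROBOT

A 6-joint arm with a two-finger parallel gripper is mounted at the origin on the work surface. World frame = base frame: x ahead of the robot, y to its left, z up, the work surface at z = 0. Lengths are in m, angles in rad, forces in N, time in s.
With the tool pointing down it reaches from about 0.325 to 0.775 m from the base axis. Payload 5.5 kg.
Tool frame: the origin (TCP) lies midway between the tips of the shut fingers; the grasp point (between the pads) lies 19 mm behind it; z points along the fingers, y is the line along which they close (so a half turn about z gives the same grasp; the last joint's range is limited). The gripper opens to 85 mm and grips with 20 to 120 N. Pads are 22 mm wide; open, the fingers measure 114 mm over their backs; the gripper's body (76 mm by 85 mm) begins 54 mm behind the grasp point. The pads swing forward as they close: fully open they stand 13 mm farther back than shut.
Start: joints at [-0.057, 0.091, 1.231, -0, 1.82, -0.057], TCP at [0.6, -0, 0.199] pointing down, gripper open.
Joint ranges: [-2.87, 2.87], [-0.86, 2.18], [0.17, 2.46], [-1.51, 4.65], [0.06, 2.69], [-2.65, 2.65]. Speed limits (rad/s): [2.57, 2.57, 3.01, 3.14, 3.14, 3.14].

INTERFACE

Orientations are given as a 3x3 rotation matrix whose columns are the frame's x, y, z axes.
In Python, from workcell import manip gives the robot as it stands.
- The arm moves only by the tool play_rows, never from a script. Its argument "targets" is one flat list of numbers, 5 for each row, row after row: the finger opening in mm, from 0 to 85.4, then the shift along the tool's x, y, z in mm, then the turn about the tool's z in rad. In form: [grip, x, y, z, roll, grip, x, y, z, roll, ...]. A call has 1 to 20 rows; each row is the pose to reach, as a shift and turn from the pose commanded when the call began, along the tool's axes at that moment; what a row does not reach only later rows make up. A row lasts 1/12 s, in which the tool goes at most 41.7 mm and 7.16 degrees, less where a joint would pass 70% of its speed; a pose out of reach is approached as far as the arm can. A call with a gripper value outside its range is refused whole. The fingers move at their own pace and stop on an object; "squeeze" is the grip in N (left out, the last holds). Time passes only in rows, so rows that repeat a pose let the fingers close. It gives the time, the measured TCP pose, the force, the opening and the grip force at its end, in the units of the state.
- manip.state(): the state, without advancing time (a new reading comes with each control period).
- manip.capture(name): name is "scene" or "side" or "wrist"; returns (picture, depth): 400x640x3 uint8, red, green, blue; 400x640 float32, m along the optical axis (not along the pixel's ray), 0 where there is no reading.
- manip.camera_params(name): a dict with "mtx" (3x3 intrinsics, pixels), "k1" (the pictures are not rectified: a ray, as slopes to the right and down, at radius r is drawn at 1 + k1 r^2 times it, then the intrinsics apply), "R" (3x3) and "t" (3): a world point X has camera coordinates R X + t. Camera axes: x right, y down, z forward; pixel columns grow to the right and rows downward; lengths in m; the calibration is good to about 2 mm. A picture is of the moment at which its call begins: read the wrist's pose just before it. camera_params takes no time and is no camera call; for the wrist camera it gives the pose at the moment of the call.
- manip.sign_off(): hands the job in; it is judged then, once.
The state is a dict: "time": time; "q": joint angles; "qd": joint speeds; "joint_efforts": joint torques, N m; "tool_pos": TCP position; "tool_rot": TCP orientation; "ft_force": force on the tool from outside, world axes, zero at the start; "torque": the same for the moment, N m; "gripper_width": opening from 0.0 (shut) to 1.0 (fully open); "gripper_force": force on a finger pad.
Only numpy, scipy, OpenCV 4.12 (cv2) and the standard library are available. Lean on these libraries where they do the work, as an engineer would, in place of code of your own. Each camera call takes 0.05 s, during which the arm holds its last target. There are 200 camera calls.

TASK

Push the pulled-out jar shuttle of the dosing stand gently all the way home to its stop. Then take the ball-lock pin from the instrument rest with its thumb button squeezed in and, holding the button in, feel it from the side towards the rest through the aligned holes of the fork and the drawbar until its shoulder is home against the fork, and let go so that the button springs out and locks it. Force nothing against the stand, and leave the other things on the bench where they are.

Things in the scene. Friction and masses are not known exactly. Their poses are not given: they have to be found in the camera images.
- stand: Dosing stand bolted to the bench: 300 x 165 x 12 mm aluminium base, column and dosing head at the far end, steel fork at the near end round the shuttle's drawbar. Origin on the bench top below the nominal hole centre. x: along the drawbar, the way the shuttle is pushed home; y: across, the way the pin goes in; z up. Apart from column and head nothing is higher than 85 mm.
- hole_nominal (a point): Nominal mouth of the fork's hole, on the ear face where the pin enters (stand x 0, y -13, z 60 mm); hole axis along stand y, hole 15.4 mm wide, nearly sharp-edged. The fork is bolted through slots: the true hole, with drawbar and shuttle, sits up to 15 mm either way along stand x from this point. That trim is not measured: feel for it (or see it). y and z are true.
- head (a point): Outlet of the dosing head (stand x 145, y -12, z 142 mm). Head and arm: about 50 mm wide, from 140 to 270 mm above the bench; the 28 mm column stands 94 mm to its +y side. Fork: two upright ears 46 mm long in x, 6 mm thick, entry face at stand y -13 mm, exit face at +13 mm, top at z 80 mm; the 10 mm drawbar (hole 16.4 mm) between them.
- shuttle (a joint): Shuttle travel along stand +x, m: 0 pulled out, 0.060 home at its stop, where the drawbar's hole meets the fork's; starts at 0 to 0.035. Slides stiffly (3 N), stays where left. Push it at the black plate on the drawbar's near end: 60 mm wide in y, z 38 to 82 mm, near face at stand x = -118 mm + travel (+ the trim), y 0.
- pin: Ball-lock pin, 93 mm long, 0.1 kg, level in one notch of the rest (a brass cork borer is in the other), axis 46 mm above the bench; lifts straight up. Origin: centre of its shoulder face; x along the pin to the nose. Shank 14 mm thick, x 0 to 41 mm; collar 22 mm, x -6 to 0; neck 12 mm, x -36 to -6; disc handle 40 mm, x -44 to -36; then the button. Home: shoulder on the fork's entry face.
- pin_handle (a point): On the pin's axis, between its disc handle (8 mm thick, 40 mm wide) and its button. Seen from above, the button (34 mm wide) is on one side, the neck on the other: a gripper from above, closing along the pin, squeezes the button in against the back of the disc, one fingertip beyond the button, the other over the 12 mm neck. 11 mm across when the button is in, 16 mm when out.
- pin_balls (a point): On the pin's axis between its two locking balls, 30.5 mm from the shoulder. They stand 3 mm out of the shank either side and stop it at any hole unless the button is in. With the shoulder home they have room just beyond the fork's far ear, with 2 mm of end play.
- pin_nose (a point): Centre of the nose's flat end, 11 mm wide, 41 mm from the shoulder; the nose tapers from 14 mm over the last 4 mm.
- button (a joint): Thumb button of the pin, m: 0 out, 0.005 fully in. Disc 34 mm wide, end face at pin x -52 mm when out, -47 mm when in; spring 5 N at first, 9 N fully in. From 0.0035 on the balls are sunk enough to pass the holes; it springs out again only where the balls have room.
- rest: Steel instrument rest bolted to the bench, foot 56 x 126 mm, two notched uprights up to 46 mm high. Origin under its middle. Its x runs the way of the pin's nose; the notches are at y +22.5 and -22.5 mm.
- borer: Bystander: brass cork borer, 112 mm long, 14 mm thick, in the other notch.
- dish: Bystander: one culture dish, 93 mm wide, 15 mm high.
- dishes: Bystander: stack of three culture dishes, 93 mm wide, 45 mm high.
- jar_lid: Bystander: metal jar lid, 72 mm wide, 14 mm high.
- jar_a: Bystander: glass jar, 72 mm wide, 80 mm high, on the wire rack.
- jar_b: Bystander: glass jar, 72 mm wide, 80 mm high, on the wire rack.
- scalpel: Bystander: scalpel, 145 mm long, on the wire rack.
- spray: Bystander: spray bottle, 80 mm wide, 230 mm high.
There are look-alikes about, which are no part of the job. What is shaped like the pin but orange is not meant.

How it is judged:
On the way, in this order (a step that is already met when the one before it is completed fails the run):
1. the shuttle is home at its stop (value of joint shuttle above 0.057 m), for 0.2 s.
2. the pin is through fork and drawbar up to its shoulder, its button held in (y of pin in the frame of stand between -0.0165 and -0.011 m and x of pin in the frame of stand between -0.018 and 0.018 m and z of pin in the frame of stand between 0.056 and 0.064 m and angle between the x axis of pin and the y axis of stand, either way round below 0.12 rad and value of joint button above 0.003 m), for 0.1 s.
At the end, for the whole second after the job is handed in: The pin is through both ears and the drawbar, pointing along the stand's y, its shoulder within 3.5 mm of the fork, its button sprung out (within 1 mm), so the balls lock it; the shuttle is within 4 mm of its stop; the pin is at rest and let go (y of pin in the frame of stand between -0.0165 and -0.011 m and x of pin in the frame of stand between -0.018 and 0.018 m and z of pin in the frame of stand between 0.056 and 0.064 m and angle between the x axis of pin and the y axis of stand, either way round below 0.12 rad and value of joint button below 0.001 m and value of joint shuttle above 0.056 m and linear speed of pin below 0.02 m/s); the robot touches nothing.
It fails at once if the pin is forced against the stand (over 30 N) (contact force between pin and stand above 30 N).
It fails at once if the robot pushes on the stand or shuttle with more than 30 N (contact force between the arm and stand above 30 N).
It fails at once if a bystander is moved by more than 30 mm (distance of any of borer, dish, dishes, jar_lid, jar_a, jar_b, scalpel, spray from where it was at the start of the episode above 0.03 m).
It also fails if it takes over 72 s, if anything falls off the work surface, if the arm or the gripper's body presses on something with over 40 N, if the wrist force passes 120 N, or if a joint passes its speed limit or range.

## Working session

There is one attempt and no reset: what is moved stays moved. The work goes in short steps, Python scripts to look and compute and a tool call to move; the robot and the scene stay as the last step left them, time stands still between calls to the robot, and variables do not carry over. Pictures are saved under pics/ and viewed, at most 10 in all, crops included, and the job is handed in when it is done.

Besides the shell and the picture viewer there is one more tool, called after ">>>" as a command line: name --argument value ..., lists and objects as JSON in quotes. play_rows: Moves the arm, as the interface text tells. Its arguments: {"type":"object","properties":{"targets":{"type":"array","items":{"type":"number"}},"squeeze":{"type":"number"}},"required":["targets"]}

```bash
mkdir -p pics; ls
cat > h.py <<'E'
import numpy as np, cv2
from workcell import manip
def cap(n):
    p=manip.camera_params(n); im,d=manip.capture(n)
    np.savez(f'{n}.npz',im=im,d=d,**{k:np.array(p[k]) for k in('mtx','k1','R','t')}); return im,d
def load(n): return np.load(f'{n}.npz')
def rays(c,uv):
    uv=np.asarray(uv,float).reshape(-1,1,2)
    x=cv2.undistortPoints(uv,c['mtx'],np.array([float(c['k1']),0,0,0])).reshape(-1,2)
    return np.c_[x,np.ones(len(x))]
def onplane(c,uv,z):
    r=rays(c,uv)@c['R']; o=-c['R'].T@c['t']
    return o+r*((z-o[2])/r[:,2])[:,None]
def cloud(c):
    h,w=c['d'].shape; v,u=np.mgrid[:h,:w]
    r=rays(c,np.c_[u.ravel(),v.ravel()])*c['d'].ravel()[:,None]
    return ((r-c['t'])@c['R']).reshape(h,w,3)
def proj(c,X):
    x=(np.asarray(X).reshape(-1,3)@c['R'].T+c['t']); s=x[:,:2]/x[:,2:]
    s=s*(1+c['k1']*(s**2).sum(1))[:,None]
    return s@c['mtx'][:2,:2].T+c['mtx'][:2,2]
E
python3 - <<'E'
from h import *
for n in('scene','side'):
    im,d=cap(n); cv2.imwrite(f'pics/{n}0.png',cv2.cvtColor(im,cv2.COLOR_RGB2BGR)); c=load(n); print(n,-c['R'].T@c['t'],c['mtx'][0,0])
E
```

```text
pics
scene [1.10800259 0.08974355 0.84613507] 367.375611545183
side [0.1130144  0.58434749 0.78720774] 374.13392476286407
```

View pics/scene0.png

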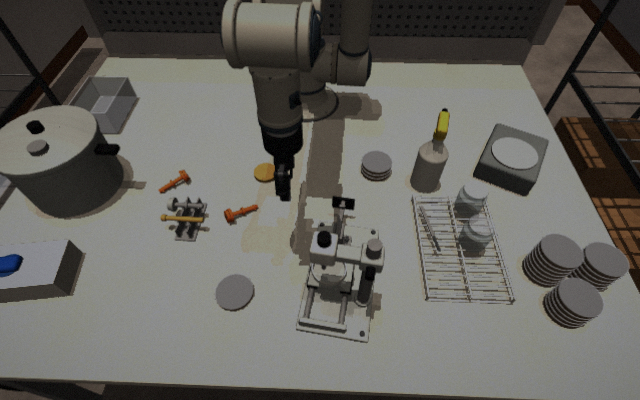

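View pics/side0.png

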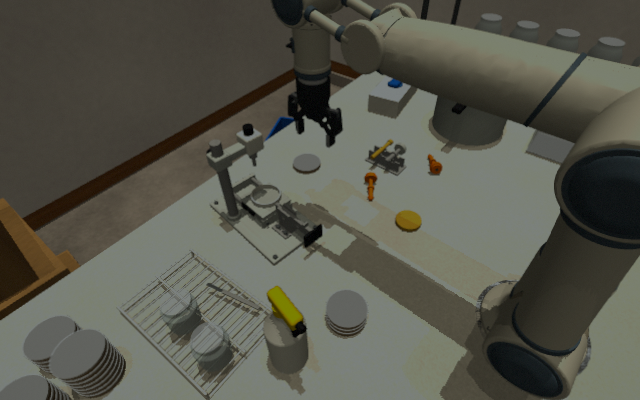

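The scene view shows the stand, with its black plate at (344,203), fork around (325,240) and column at (366,290). The rest is at about (187,215), holding the grey pin at (187,203) and the yellow brass borer at (182,218). Two orange look-alikes are at (175,182) and (240,213). The grey one in the rest notch fits the description, and I'll confirm it in an enlarged crop.

Run:
```python
from h import *
a=load('scene');b=load('side')
f=lambda c,x,y,w,h:cv2.resize(cv2.cvtColor(c['im'],cv2.COLOR_RGB2BGR)[y:y+h,x:x+w],(400,300),interpolation=cv2.INTER_CUBIC)
t=np.vstack([np.hstack([f(a,150,175,80,60),f(b,350,130,80,60)]),np.hstack([f(a,280,190,120,90),f(b,200,180,133,100)])])
cv2.imwrite('pics/crops.png',cv2.convertScaleAbs(t,alpha=1.6))
C=cloud(a); 
for u,v in [(187,203),(182,218),(344,203),(325,240),(340,230),(187,225),(200,200),(172,203)]: print((u,v),C[v,u].round(3))
```

```text
(187, 203) [ 0.521 -0.293  0.053]
(182, 218) [ 0.57  -0.294  0.052]
(344, 203) [0.52  0.131 0.069]
(325, 240) [0.754 0.085 0.264]
(340, 230) [0.605 0.121 0.07 ]
(187, 225) [ 0.561 -0.297  0.004]
(200, 200) [ 0.491 -0.272  0.027]
(172, 203) [ 0.531 -0.328  0.064]
```

View pics/crops.png

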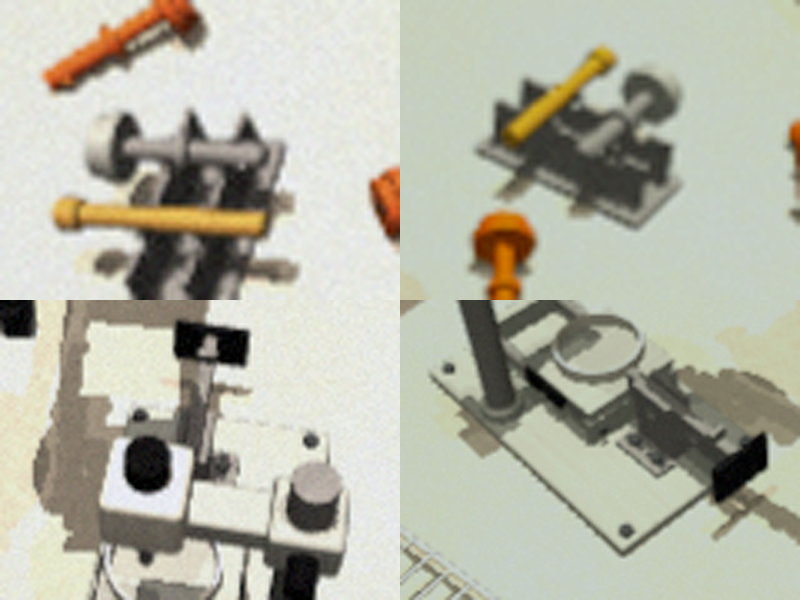

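The crops show the grey pin in the far notch, with its disc and button to the left at scene (172,203) and its nose to the right (world +y). The borer is in the other notch. The orange ones aren't meant. Next I'll measure the pin, rest and stand by point cloud.

Run:
```python
from h import *
P=[];K=[]
for n in('scene','side'):
    c=load(n);C=cloud(c);m=c['d']>0;P.append(C[m]);K.append(c['im'][m].astype(int))
def rect(p): 
    (x,y),(w,h),a=cv2.minAreaRect((p[:,:2]*1000).astype(np.float32)); return np.round([x,y,w,h,a],1),len(p)
for i,n in enumerate(('scene','side')):
    p=P[i];k=K[i];box=lambda x0,x1,y0,y1,z0,z1:(p[:,0]>x0)&(p[:,0]<x1)&(p[:,1]>y0)&(p[:,1]<y1)&(p[:,2]>z0)&(p[:,2]<z1)
    gray=k.max(1)-k.min(1)<40
    print(n)
    m=box(.4,.65,-.4,-.2,.035,.08); q=p[m&gray&(p[:,0]<.545)];print('pin',rect(q))
    for z in(.04,.058): 
        s=q[q[:,2]>z]; print(z,s[:,:].min(0).round(3),s.max(0).round(3),len(s))
    q=p[m&(k[:,0]-k[:,2]>50)];print('borer',rect(q)); v=np.linalg.svd(q[:,:2]-q[:,:2].mean(0),full_matrices=False)[2][0];print('borer dir',np.degrees(np.arctan2(v[1],v[0])))
    q=p[box(.4,.9,.0,.3,.008,.016)];print('base',rect(q))
    q=p[box(.4,.65,.05,.2,.036,.09)&(k.max(1)<45)];print('plate',rect(q),q.min(0).round(3),q.max(0).round(3))
    q=p[box(.54,.68,.05,.2,.074,.09)];print('forktop',rect(q),np.median(q[:,2]) if len(q) else 0)
    q=p[box(.6,.95,.0,.3,.2,.28)];print('head',rect(q))
    q=p[box(.6,.95,.14,.3,.06,.13)];print('column',rect(q))
```

```text
scene
pin (array([ 517.7, -297.5,   93.5,   53.2,   89.9]), 310)
0.04 [ 0.492 -0.344  0.04 ] [ 0.542 -0.251  0.066] 265
0.058 [ 0.512 -0.344  0.058] [ 0.532 -0.327  0.066] 38
borer (array([ 489.9, -294.7,  111. ,  171.9,   88.6]), 169)
borer dir -105.1730572998935
base (array([698.8, 124.9, 164.4, 299.7,  81.8]), 2766)
plate (array([571.2, 131.4, 131.2,  56.2,   3.1]), 226) [0.507 0.1   0.039] [0.637 0.157 0.083]
forktop (array([587. , 118.8,  25.7,  94.6,  81.1]), 91) 0.07750011040028812
head (array([734.9,  89.1, 231.4,  87.5,  62.4]), 2109)
column (array([768.4, 174.4,  27.4,  13.3,  77.8]), 173)
side
pin (array([ 515.1, -297.6,   57.3,   98.6,    0.7]), 201)
0.04 [ 0.49  -0.347  0.04 ] [ 0.544 -0.248  0.065] 172
0.058 [ 0.505 -0.341  0.058] [ 0.529 -0.324  0.065] 22
borer (array([ 508.4, -329.7,  201.5,   93.1,   32.3]), 89)
borer dir 69.7755486026345
base (array([694.5, 127. , 166.3, 300.9,  82. ]), 2193)
plate (array([576.5, 124.2,  56. , 149.4,  84. ]), 480) [0.5   0.089 0.037] [0.649 0.159 0.085]
forktop (array([598. , 116.6,  27.5, 100.1,  83.9]), 109) 0.07712528066169873
head (array([724.8,  91.5, 237.8,  77.6,  62.3]), 1428)
column (array([754.8, 182.5,  28.3,  18.4,  47.6]), 206)
```

Run:
```python
from h import *
s=manip.state();print(s['tool_rot'].round(3) if hasattr(s['tool_rot'],'round') else s['tool_rot'],s['time'],s['ft_force'],s['gripper_width'])
c=manip.camera_params('wrist');R=np.array(c['R']);print((-R.T@c['t']).round(3),R[2].round(2),c['mtx'])
```

```text
[[-0.     1.    -0.002]
 [ 1.     0.     0.   ]
 [ 0.    -0.002 -1.   ]] 0.1 [-0.40507187 -0.22113554  0.57389532] 1.0033777846942087
[0.599 0.071 0.372] [-0.   -0.28 -0.96] [[315.13084444   0.         317.72860609]
 [  0.         315.13084444 195.49378612]
 [  0.           0.           1.        ]]
```

>>> play_rows --targets '[0, 130, -180, 0, -1.431, 0, 130, -180, 0, -1.431, 0, 130, -180, 0, -1.431, 0, 130, -180, 0, -1.431, 0, 130, -180, 0, -1.431, 0, 130, -180, 0, -1.431, 0, 130, -180, 0, -1.431, 0, 130, -180, 0, -1.431, 0, 130, -180, 0, -1.431, 0, 130, -180, 0, -1.431, 0, 130, -180, 0, -1.431, 0, 130, -180, 0, -1.431, 0, 130, -180, 0, -1.431]' --squeeze 60

```text
time: 1.18
tool_pos: [0.4198, 0.13, 0.1987]
tool_rot: [[-0.991, 0.137, -0.001], [0.137, 0.991, -0.0], [0.001, -0.0, -1.0]]
ft_force: [-0.1, 0.0, -0.3]
gripper_width: 0.002
gripper_force: 0.0
```

Run:
```python
from h import *
s=manip.state();print(np.round(s['tool_pos'],4),np.round(s['tool_rot'],3).tolist(),s['time'])
im,d=cap('wrist');cv2.imwrite('pics/w1.png',cv2.convertScaleAbs(cv2.cvtColor(im,cv2.COLOR_RGB2BGR),alpha=1.4))
```

```text
[0.4198 0.13   0.1987] [[-0.991, 0.137, -0.001], [0.137, 0.991, -0.0], [0.001, -0.0, -1.0]] 1.1833
```

View pics/w1.png

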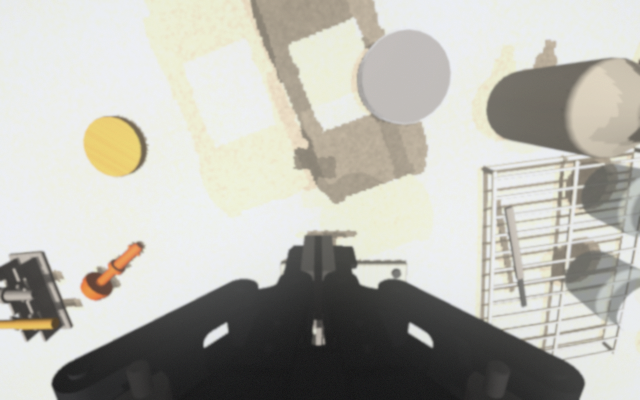

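The wrist view shows the fingertips at (320,240) hiding the plate. The pin with its rest is at the left, around (20,295). The initial clouds are better for the stand, so I'll work out positions in the stand's yaw frame.

Run:
```python
from h import *
a=np.radians(8);
for n in('scene','side'):
    c=load(n);C=cloud(c);m=c['d']>0;p=C[m]*1000;k=c['im'][m].astype(int)
    u=p[:,0]*np.cos(a)-p[:,1]*np.sin(a);v=p[:,0]*np.sin(a)+p[:,1]*np.cos(a);z=p[:,2]
    print(n)
    pc=lambda x:np.percentile(x,[2,10,50,90,98]).round(0)
    B=(z>8)&(z<16)&(u>480)&(u<900)&(v>80)&(v<380); print('base u',pc(u[B]),'v',pc(v[B]))
    D=(k.max(1)<50)&(z>42)&(z<80)&(u>460)&(u<540)&(v>150)&(v<260); print('plate',D.sum(),'u',pc(u[D]),'v',pc(v[D]))
    h=(z>72)&(z<84)&(u>530)&(u<660)&(v>150)&(v<250)
    for lo in range(530,660,10):
        q=h&(u>=lo)&(u<lo+10)
        if q.sum(): print(lo,q.sum(),v[q].min().round(),v[q].max().round(),end=' | ')
    H=(z>135)&(z<275)&(u>640)&(u<820)&(v>120)&(v<330);print('\nhead',pc(u[H]),pc(v[H]))
    H=(z>30)&(z<130)&(u>690)&(u<800)&(v>255)&(v<330);print('col',pc(u[H]),pc(v[H]),H.sum())
    if n=='side':
        H=(z>40)&(z<78)&(u>530)&(u<680)&(v>215)&(v<240);print('ear+y face',pc(u[H]),pc(v[H]),H.sum())
```

```text
scene
base u [531. 548. 756. 815. 821.] v [141. 161. 231. 287. 300.]
plate 176 u [486. 489. 492. 494. 518.] v [171. 175. 200. 222. 226.]
530 8 194.0 203.0 | 540 10 195.0 204.0 | 550 8 194.0 202.0 | 560 14 186.0 212.0 | 570 20 187.0 210.0 | 580 31 186.0 212.0 | 590 22 186.0 211.0 | 600 10 189.0 212.0 | 610 4 208.0 210.0 | 
head [712. 720. 740. 753. 770.] [165. 176. 234. 288. 299.]
col [731. 735. 740. 742. 743.] [267. 269. 279. 290. 293.] 239
side
base u [524. 537. 617. 786. 807.] v [145. 191. 259. 297. 303.]
plate 259 u [480. 481. 482. 521. 534.] v [175. 181. 203. 225. 228.]
530 6 197.0 203.0 | 540 9 194.0 203.0 | 550 12 194.0 204.0 | 560 27 185.0 211.0 | 570 25 187.0 212.0 | 580 31 185.0 213.0 | 590 26 186.0 212.0 | 600 23 186.0 211.0 | 610 9 187.0 203.0 | 620 8 195.0 203.0 | 
head [700. 702. 715. 733. 744.] [168. 183. 244. 295. 303.]
col [712. 714. 717. 725. 729.] [271. 275. 287. 295. 295.] 287
ear+y face [629. 631. 652. 672. 678.] [216. 218. 228. 237. 240.] 156
```

Stand yaw is about -8°, with the origin at u≈583, v≈199. The plate face is at u≈481 and the home face will be around 527. Going down in front of the plate.

>>> play_rows --targets '[0, 0, 12, 40, 0, 0, 0, 12, 80, 0, 0, 0, 12, 120, 0, 0, 0, 12, 145, 0, 0, -20, 12, 145, 0, 0, -40, 12, 145, 0, 0, -55, 12, 145, 0, 0, -60, 12, 145, 0, 0, -62, 12, 145, 0, 0, -62, 12, 145, 0]'

```text
time: 2.07
tool_pos: [0.4829, 0.1332, 0.0539]
tool_rot: [[-0.99, 0.141, -0.001], [0.141, 0.99, -0.0], [0.001, -0.0, -1.0]]
ft_force: [-0.2, 0.5, -0.4]
gripper_width: -0.001
gripper_force: 0.0
```

>>> play_rows --targets '[0, -3, 0, 0, 0, 0, -6, 0, 0, 0, 0, -9, 0, 0, 0, 0, -12, 0, 0, 0, 0, -15, 0, 0, 0, 0, -18, 0, 0, 0, 0, -21, 0, 0, 0, 0, -24, 0, 0, 0, 0, -27, 0, 0, 0, 0, -30, 0, 0, 0]'

```text
time: 2.9
tool_pos: [0.5131, 0.129, 0.054]
tool_rot: [[-0.99, 0.139, -0.0], [0.139, 0.99, -0.0], [0.0, -0.0, -1.0]]
ft_force: [-0.3, 0.4, 0.1]
gripper_width: -0.004
gripper_force: 0.0
```

Run:
```python
from h import *
im,d=cap('side');c=load('side');cv2.imwrite('pics/s2.png',cv2.convertScaleAbs(cv2.resize(cv2.cvtColor(im,cv2.COLOR_RGB2BGR)[150:300,200:400],(800,600),interpolation=cv2.INTER_CUBIC),alpha=1.5))
```

```text
(no output)
```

View pics/s2.png

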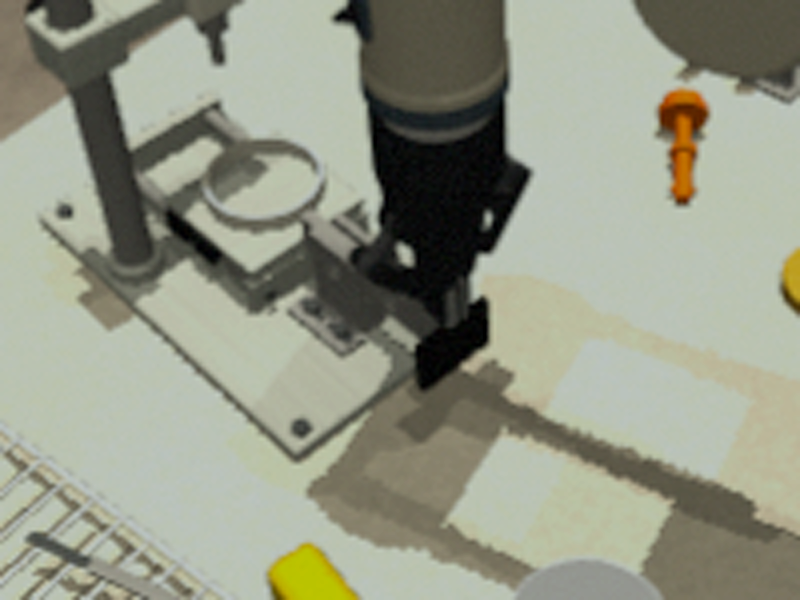

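Run:
```python
from h import *
c=load('side');C=cloud(c)
s=manip.state();print(np.round(s['tool_pos'],4),s['ft_force'])
q=proj(c,[s['tool_pos'],np.array(s['tool_pos'])+[0,0,.05],[.505,.134,.06]]);print(q,(q-[200,150])*4)
for u,v in [(313,236),(308,240),(320,230),(314,225),(316,222),(300,230),(312,215)]: print((u,v),C[v,u].round(3),c['im'][v,u])
```

```text
[0.5135 0.1289 0.054 ] [ 0.34337426 -1.10025663  0.66110404]
[[311.72684984 235.97052126]
 [311.01065301 222.81974144]
 [313.00423621 237.29388427]] [[446.90739936 343.88208504]
 [444.04261202 291.27896577]
 [452.01694485 349.17553709]]
(313, 236) [0.506 0.133 0.063] [3 6 4]
(308, 240) [0.506 0.152 0.066] [3 2 1]
(320, 230) [0.502 0.109 0.067] [2 2 0]
(314, 225) [0.5   0.133 0.109] [24 25 22]
(316, 222) [0.499 0.127 0.115] [31 32 30]
(300, 230) [0.554 0.128 0.048] [46 46 41]
(312, 215) [0.495 0.145 0.158] [5 6 1]
```

Run:
```python
from h import *
im,d=cap('wrist');c=load('wrist');C=cloud(c)
b=cv2.convertScaleAbs(cv2.resize(cv2.cvtColor(im,cv2.COLOR_RGB2BGR)[180:330,220:420],(800,600),interpolation=cv2.INTER_CUBIC),alpha=1.5)
cv2.imwrite('pics/w2.png',b); print(proj(c,[manip.state()['tool_pos']]))
for v in range(200,300,8): print(v,C[v,320].round(3),C[v,350].round(3),C[v,290].round(3))
```

```text
[[318.03428535 229.91385494]]
200 [ 0.512  0.131 -0.001] [ 0.515  0.153 -0.001] [ 0.509  0.108 -0.001]
208 [ 0.518  0.13  -0.001] [ 0.521  0.153 -0.001] [ 0.515  0.107 -0.002]
216 [0.506 0.131 0.052] [0.507 0.149 0.053] [0.503 0.114 0.052]
224 [0.505 0.131 0.066] [0.508 0.148 0.065] [0.503 0.115 0.066]
232 [0.505 0.131 0.078] [0.507 0.146 0.077] [0.503 0.116 0.078]
240 [0.501 0.131 0.095] [0.51  0.146 0.082] [0.506 0.116 0.081]
248 [0.502 0.131 0.103] [0.549 0.148 0.01 ] [0.503 0.117 0.096]
256 [0.501 0.131 0.111] [0.555 0.148 0.012] [0.504 0.118 0.103]
264 [0.502 0.131 0.117] [0.507 0.143 0.111] [0.503 0.118 0.111]
272 [0.502 0.131 0.123] [0.507 0.143 0.116] [0.499 0.121 0.126]
280 [0.505 0.131 0.123] [0.502 0.142 0.131] [0.499 0.121 0.132]
288 [0.509 0.13  0.123] [0.501 0.141 0.137] [0.499 0.121 0.136]
296 [0.512 0.13  0.123] [0.501 0.141 0.141] [0.499 0.122 0.141]
```

View pics/w2.png

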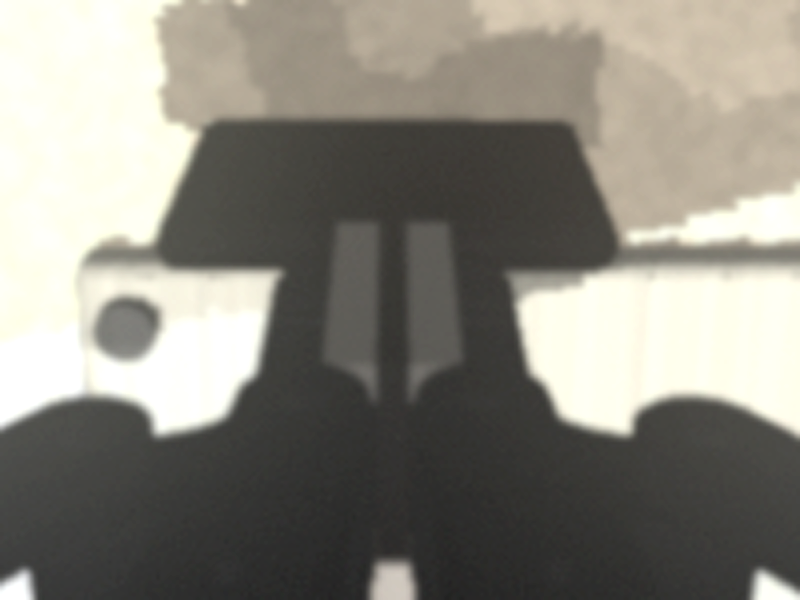

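Run:
```python
from h import *
c=load('wrist');C=cloud(c)
for v in range(212,262,3): print(v,*[(C[v,u,[0,2]]*1000).round(0).tolist() for u in (295,300,305,309,314,320,328,334,340,346)])
```

```text
212 [503.0, 45.0] [503.0, 46.0] [504.0, 46.0] [504.0, 46.0] [505.0, 46.0] [506.0, 44.0] [506.0, 45.0] [506.0, 45.0] [507.0, 45.0] [507.0, 45.0]
215 [503.0, 51.0] [504.0, 50.0] [504.0, 51.0] [504.0, 50.0] [505.0, 51.0] [505.0, 51.0] [506.0, 51.0] [507.0, 50.0] [507.0, 51.0] [508.0, 49.0]
218 [504.0, 54.0] [504.0, 56.0] [504.0, 56.0] [504.0, 58.0] [505.0, 55.0] [506.0, 55.0] [506.0, 56.0] [506.0, 56.0] [507.0, 55.0] [507.0, 55.0]
221 [503.0, 61.0] [503.0, 61.0] [504.0, 61.0] [504.0, 60.0] [505.0, 60.0] [505.0, 61.0] [505.0, 62.0] [507.0, 60.0] [507.0, 61.0] [507.0, 62.0]
224 [503.0, 65.0] [504.0, 64.0] [504.0, 66.0] [504.0, 65.0] [505.0, 65.0] [505.0, 66.0] [506.0, 66.0] [506.0, 66.0] [507.0, 65.0] [508.0, 64.0]
227 [503.0, 70.0] [504.0, 69.0] [504.0, 69.0] [505.0, 69.0] [505.0, 70.0] [505.0, 70.0] [506.0, 69.0] [506.0, 70.0] [507.0, 70.0] [507.0, 69.0]
230 [503.0, 74.0] [504.0, 74.0] [504.0, 74.0] [504.0, 74.0] [505.0, 74.0] [505.0, 75.0] [506.0, 74.0] [506.0, 74.0] [507.0, 74.0] [507.0, 73.0]
233 [503.0, 78.0] [504.0, 78.0] [504.0, 79.0] [505.0, 78.0] [505.0, 78.0] [505.0, 78.0] [506
[... 691 characters left out ...]
.0] [501.0, 103.0] [502.0, 103.0] [502.0, 104.0] [506.0, 95.0] [507.0, 95.0] [549.0, 9.0]
251 [503.0, 99.0] [504.0, 98.0] [501.0, 106.0] [501.0, 106.0] [501.0, 106.0] [502.0, 105.0] [502.0, 107.0] [506.0, 98.0] [507.0, 98.0] [507.0, 98.0]
254 [504.0, 101.0] [504.0, 101.0] [501.0, 109.0] [501.0, 109.0] [501.0, 109.0] [501.0, 110.0] [502.0, 109.0] [506.0, 101.0] [507.0, 101.0] [507.0, 102.0]
257 [503.0, 105.0] [504.0, 104.0] [501.0, 111.0] [501.0, 112.0] [501.0, 112.0] [501.0, 112.0] [502.0, 111.0] [507.0, 103.0] [507.0, 104.0] [507.0, 104.0]
260 [504.0, 106.0] [505.0, 106.0] [500.0, 115.0] [501.0, 115.0] [501.0, 115.0] [501.0, 114.0] [502.0, 115.0] [503.0, 113.0] [507.0, 106.0] [507.0, 107.0]
```

Run:
```python
from h import *
c=load('scene');C=cloud(c)*1000
m=(abs(C[...,0]-600)<90)&(abs(C[...,1])<60)&(C[...,2]>130)&(C[...,2]<330)
p=C[m]
for z in range(140,330,10):
    q=p[(p[:,2]>=z)&(p[:,2]<z+10)]
    if len(q): print(z,len(q),q.min(0).round(),q.max(0).round())
s=manip.state();print(s['time'],s['tool_pos'])
```

```text
240 14 [556. -10. 243.] [655.  12. 249.]
250 38 [552. -10. 250.] [658.  12. 260.]
260 17 [646.  -6. 260.] [658.  12. 268.]
270 1 [645.  12. 270.] [645.  12. 270.]
280 12 [650.  -8. 283.] [674.  14. 290.]
290 89 [637. -11. 290.] [676.  14. 300.]
300 50 [622. -10. 300.] [674.  18. 309.]
310 82 [627. -15. 310.] [673.  18. 320.]
320 106 [618. -17. 320.] [672.  20. 330.]
3.0 [0.51316357 0.12894511 0.05399304]
```

The fingertips passed over the plate. Two cameras show the real tips about 35 mm higher than the reported TCP (bottom at z≈89 mm where 54 is reported), so I'll use the camera-based tip: tip = TCP z + 35 mm. Backing off, lowering and checking.

>>> play_rows --targets '[0, 20, 0, 0, 0, 0, 40, 0, 0, 0, 0, 40, 0, 0, 0, 0, 40, 0, 15, 0, 0, 40, 0, 30, 0, 0, 40, 0, 32, 0, 0, 40, 0, 32, 0]'

```text
time: 3.58
tool_pos: [0.4725, 0.1344, 0.0211]
tool_rot: [[-0.99, 0.139, -0.002], [0.139, 0.99, -0.001], [0.002, -0.001, -1.0]]
ft_force: [0.7, 0.3, 0.4]
gripper_width: -0.002
gripper_force: 0.0
```

Run:
```python
from h import *
cap('wrist');c=load('wrist');C=cloud(c)
print(manip.state()['ft_force'])
for v in range(212,250,3): print(v,*[(C[v,u,[0,2]]*1000).round(0).tolist() for u in (280,305,309,320,328,360)])
```

```text
[ 0.21791103 -0.91240513  0.09925602]
212 [465.0, -0.0] [467.0, -0.0] [468.0, -2.0] [469.0, -1.0] [469.0, -1.0] [472.0, -0.0]
215 [467.0, -0.0] [470.0, -1.0] [470.0, -1.0] [471.0, -1.0] [471.0, -1.0] [474.0, -1.0]
218 [469.0, -1.0] [471.0, -0.0] [472.0, -1.0] [473.0, -0.0] [474.0, -1.0] [477.0, -1.0]
221 [471.0, 0.0] [473.0, 0.0] [474.0, -1.0] [475.0, -0.0] [476.0, -1.0] [479.0, -1.0]
224 [474.0, -1.0] [476.0, -1.0] [476.0, -2.0] [477.0, -1.0] [478.0, -0.0] [481.0, -1.0]
227 [475.0, 1.0] [478.0, -0.0] [478.0, -0.0] [479.0, -1.0] [480.0, -1.0] [483.0, -2.0]
230 [478.0, -2.0] [480.0, 0.0] [480.0, -1.0] [481.0, -1.0] [482.0, -0.0] [485.0, -1.0]
233 [480.0, -1.0] [482.0, -1.0] [482.0, -0.0] [483.0, -0.0] [484.0, -0.0] [487.0, -1.0]
236 [482.0, -1.0] [459.0, 58.0] [460.0, 57.0] [461.0, 57.0] [461.0, 58.0] [489.0, -0.0]
239 [484.0, -2.0] [460.0, 60.0] [460.0, 62.0] [461.0, 61.0] [461.0, 60.0] [492.0, -1.0]
242 [486.0, -1.0] [459.0, 65.0] [460.0, 63.0] [460.0, 65.0] [461.0, 65.0] [494.0, -1.0]
245 [488.0, -1.0] [460.0, 67.0] [460.0, 67.0] [460.0, 68.0] [461.0, 68.0] [496.0, -1.0]
248 [490.0, -0.0] [460.0, 71.0] [460.0, 71.0] [460.0, 71.0] [461.0, 70.0] [498.0, -1.0]
```

Confirmed: the tip is at z≈56. Pushing.

>>> play_rows --targets '[0, -8, 0, 0, 0, 0, -15, 0, 0, 0, 0, -18, 0, 0, 0, 0, -20, 0, 0, 0, 0, -22, 0, 0, 0, 0, -25, 0, 0, 0, 0, -28, 0, 0, 0, 0, -31, 0, 0, 0, 0, -34, 0, 0, 0, 0, -37, 0, 0, 0, 0, -40, 0, 0, 0]'

```text
time: 4.55
tool_pos: [0.513, 0.129, 0.0221]
tool_rot: [[-0.99, 0.139, -0.0], [0.139, 0.99, -0.0], [0.0, -0.0, -1.0]]
ft_force: [-3.6, -0.0, 1.4]
gripper_width: 0.001
gripper_force: 1.6
```

>>> play_rows --targets '[0, -3, 0, 0, 0, 0, -6, 0, 0, 0, 0, -9, 0, 0, 0, 0, -11, 0, 0, 0, 0, -13, 0, 0, 0]'

```text
time: 4.97
tool_pos: [0.5259, 0.1272, 0.022]
tool_rot: [[-0.99, 0.139, -0.0], [0.139, 0.99, -0.0], [0.0, -0.0, -1.0]]
ft_force: [-2.9, -0.4, 3.3]
gripper_width: -0.002
gripper_force: 1.6
```

>>> play_rows --targets '[0, -2, 0, 0, 0, 0, -4, 0, 0, 0, 0, -6, 0, 0, 0, 0, -7, 0, 0, 0, 0, -8, 0, 0, 0, 0, -9, 0, 0, 0, 0, -9, 0, 0, 0]'

```text
time: 5.55
tool_pos: [0.5348, 0.1259, 0.022]
tool_rot: [[-0.99, 0.139, 0.0], [0.139, 0.99, -0.0], [-0.0, -0.0, -1.0]]
ft_force: [-1.6, -0.3, 1.6]
gripper_width: 0.002
gripper_force: 1.0
```

>>> play_rows --targets '[0, -1, 0, 0, 0, 0, -2, 0, 0, 0, 0, -3, 0, 0, 0, 0, -3, 0, 0, 0]'

```text
time: 5.88
tool_pos: [0.5377, 0.1255, 0.022]
tool_rot: [[-0.99, 0.139, 0.0], [0.139, 0.99, -0.0], [-0.0, -0.0, -1.0]]
ft_force: [-2.0, -0.5, 1.7]
gripper_width: -0.001
gripper_force: 1.1
```

Not at the stop yet (u≈515). Continuing in 1 mm steps.

>>> play_rows --targets '[0, -1, 0, 0, 0, 0, -2, 0, 0, 0, 0, -3, 0, 0, 0, 0, -3, 0, 0, 0]'

```text
time: 6.22
tool_pos: [0.5407, 0.1251, 0.022]
tool_rot: [[-0.99, 0.139, 0.0], [0.139, 0.99, -0.0], [-0.0, -0.0, -1.0]]
ft_force: [-1.6, 0.3, 1.3]
gripper_width: -0.0
gripper_force: 1.1
```

>>> play_rows --targets '[0, -1, 0, 0, 0, 0, -2, 0, 0, 0, 0, -2, 0, 0, 0]'

```text
time: 6.47
tool_pos: [0.5425, 0.1248, 0.022]
tool_rot: [[-0.99, 0.139, -0.0], [0.139, 0.99, -0.0], [0.0, -0.0, -1.0]]
ft_force: [-3.3, -0.7, 1.7]
gripper_width: 0.002
gripper_force: 1.7
```

>>> play_rows --targets '[0, -1, 0, 0, 0, 0, -2, 0, 0, 0, 0, -2, 0, 0, 0]'

```text
time: 6.72
tool_pos: [0.5423, 0.1249, 0.022]
tool_rot: [[-0.99, 0.139, -0.005], [0.139, 0.99, 0.0], [0.005, -0.001, -1.0]]
ft_force: [-12.8, -0.0, 7.0]
gripper_width: -0.001
gripper_force: 6.3
```

The shuttle is at its stop (force rose to 13 N with no further motion, u≈520). Backing off, lifting, and going above the pin.

>>> play_rows --targets '[0, 15, 0, 0, 0, 0, 30, 0, 0, 0, 0, 30, 0, -40, 0, 0, 30, 0, -80, 0, 40, 30, -20, -120, 0, 40, 20, -60, -145, -0.05, 40, 0, -100, -145, -0.1, 40, -10, -140, -145, -0.14, 40, -20, -180, -145, -0.14, 40, -30, -220, -145, -0.14, 40, -35, -260, -145, -0.14, 40, -40, -300, -145, -0.14, 40, -42, -340, -145, -0.14, 40, -42, -380, -145, -0.14, 40, -42, -420, -145, -0.14, 40, -42, -450, -145, -0.14, 40, -42, -458, -145, -0.14, 40, -42, -458, -145, -0.14, 40, -42, -458, -145, -0.14]'

```text
time: 8.3
tool_pos: [0.5226, -0.3347, 0.1669]
tool_rot: [[-1.0, 0.0, 0.001], [0.0, 1.0, 0.0], [-0.001, 0.0, -1.0]]
ft_force: [-0.1, -0.1, 0.5]
gripper_width: 0.473
gripper_force: 0.0
```

Run:
```python
from h import *
s=manip.state();print(np.round(s['tool_pos'],4))
im,d=cap('wrist');c=load('wrist');cap('side');cap('scene')
cv2.imwrite('pics/w3.png',cv2.convertScaleAbs(cv2.cvtColor(im,cv2.COLOR_RGB2BGR),alpha=1.4))
C=cloud(c)*1000
# tip
m=(C[...,2]>60)&(abs(C[...,0]-520)<40);
p=C[m];i=np.argsort(p[:,2])[:400:40];print('lowest arm pts',p[p[:,2]>100][:0],p[i].round())
# after-push geometry
a=np.radians(8)
for n in('scene','side'):
    c=load(n);Q=cloud(c);m=c['d']>0;p=Q[m]*1000;k=c['im'][m].astype(int)
    u=p[:,0]*np.cos(a)-p[:,1]*np.sin(a);v=p[:,0]*np.sin(a)+p[:,1]*np.cos(a);z=p[:,2]
    D=(k.max(1)<50)&(z>42)&(z<80)&(u>500)&(u<550)&(v>150)&(v<260);print('plate',D.sum(),np.percentile(u[D],[5,25,50,75,95]).round(1))
    h=(z>74)&(z<84)&(u>545)&(u<640)&(((v>184)&(v<193))|((v>205)&(v<214)));print('ears',h.sum(),np.percentile(u[h],[0,2,50,98,100]).round(1))
```

```text
[ 0.5226 -0.3347  0.1669]
lowest arm pts [] [[ 511. -343.   60.]
 [ 521. -587.   60.]
 [ 516. -581.   61.]
 [ 512. -340.   61.]
 [ 520. -343.   61.]
 [ 521. -342.   62.]
 [ 509. -333.   62.]
 [ 539. -629.   63.]
 [ 487. -556.   63.]
 [ 523. -335.   63.]]
plate 174 [534.9 538.4 539.2 539.9 540.9]
ears 70 [561.5 564.1 586.2 611.2 612.1]
plate 200 [527.7 528.5 529.5 530.5 534.7]
ears 84 [556.1 560.  585.4 607.9 609.7]
```

View pics/w3.png

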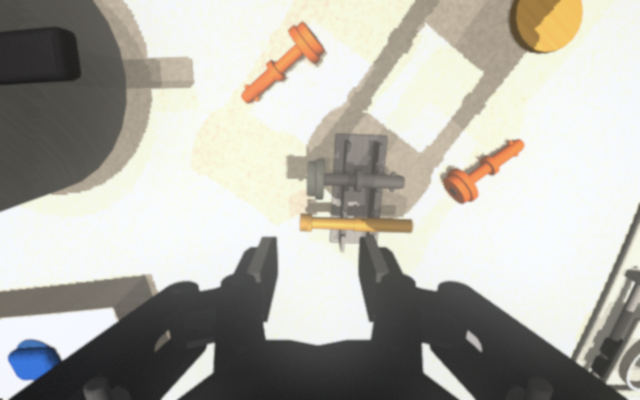

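The wrist view shows the grey pin, with its disc and button at (316,180), collar at (357,181) and nose at (403,182), in the rest beside the yellow borer at (355,225). The orange ones are at (285,62) and (485,172). Measuring pin and fingertips.

Run:
```python
from h import *
c=load('wrist');C=cloud(c)*1000
m=(C[...,0]>470)&(C[...,0]<545)&(C[...,1]>-355)&(C[...,1]<-235)&(C[...,2]>40)&(C[...,2]<75)
vv,uu=np.nonzero(m); k=(vv>150)&(vv<206); vv,uu=vv[k],uu[k]
p=C[vv,uu]
for y in range(-352,-238,3):
    q=p[(p[:,1]>=y)&(p[:,1]<y+3)]
    if len(q): print(y,len(q),'x',q[:,0].min().round(1),q[:,0].max().round(1),'mid-top',q[q[:,2]>q[:,2].max()-2][:,0].mean().round(1),'zmax',q[:,2].max().round(1))
print('fingers')
for v in (230,236,240,245,255): print(v,[C[v,u].round().tolist() for u in (262,270,275,362,368,376)])
```

```text
-346 90 x 502.5 534.0 mid-top 519.8 zmax 62.6
-343 105 x 502.5 533.9 mid-top 518.2 zmax 63.2
-340 139 x 502.6 536.4 mid-top 519.3 zmax 64.8
-337 125 x 499.6 537.6 mid-top 519.3 zmax 65.5
-334 125 x 499.5 537.8 mid-top 519.4 zmax 65.4
-331 84 x 499.8 535.5 mid-top 518.7 zmax 65.3
-328 39 x 513.9 525.5 mid-top 520.0 zmax 51.9
-325 46 x 513.9 525.6 mid-top 519.3 zmax 51.9
-322 44 x 514.1 525.2 mid-top 520.0 zmax 52.5
-319 38 x 514.2 525.3 mid-top 519.8 zmax 51.7
-316 36 x 514.5 525.1 mid-top 520.0 zmax 52.8
-313 36 x 514.5 524.9 mid-top 520.2 zmax 52.1
-310 67 x 508.4 544.7 mid-top 520.1 zmax 51.5
-307 81 x 496.5 539.5 mid-top 520.5 zmax 51.7
-304 43 x 514.6 526.3 mid-top 521.0 zmax 51.9
-301 76 x 509.8 530.8 mid-top 519.6 zmax 56.9
-298 74 x 509.9 530.6 mid-top 520.9 zmax 56.8
-295 45 x 510.1 530.1 mid-top 521.1 zmax 56.6
-292 44 x 514.4 527.1 mid-top 520.5 zmax 53.4
-289 43 x 514.6 527.1 mid-top 521.0 zmax 52.9
-286 47 x 514.7 526.7 mid-top 521.5 zmax 52.6
-283 44 x 514.4 526.8 mid-top 520.9 zmax 53.6
-280 53 x 512.4 544.7 mid-top 520.9 zmax 52.9
-277 88 x 499.2 539.4 mid-top 522.2 zm
[... 409 characters left out ...]
 [593.0, -391.0, -2.0], [592.0, -384.0, 0.0], [571.0, -291.0, 50.0], [570.0, -285.0, 51.0], [570.0, -277.0, 52.0]]
236 [[600.0, -400.0, -1.0], [599.0, -391.0, -0.0], [600.0, -385.0, -1.0], [597.0, -283.0, 4.0], [588.0, -280.0, 26.0], [597.0, -267.0, 5.0]]
240 [[511.0, -360.0, 207.0], [510.0, -356.0, 209.0], [512.0, -355.0, 204.0], [510.0, -314.0, 208.0], [510.0, -312.0, 209.0], [602.0, -267.0, 6.0]]
245 [[510.0, -359.0, 214.0], [510.0, -356.0, 213.0], [514.0, -355.0, 205.0], [511.0, -315.0, 211.0], [511.0, -312.0, 213.0], [511.0, -309.0, 213.0]]
255 [[510.0, -358.0, 223.0], [512.0, -355.0, 220.0], [519.0, -355.0, 206.0], [516.0, -315.0, 212.0], [510.0, -314.0, 223.0], [510.0, -311.0, 224.0]]
```

Pin axis direction is (0.04, 1). The disc front is at y≈-329, the button end at -345 and the axis at x≈518.7. Tip offset is about 36–38 mm at this opening. Descending, then checking before the squeeze.

>>> play_rows --targets '[28, 4, 0, 30, 0.04, 28, 4, 0, 60, 0.04, 28, 4, 0, 90, 0.04, 28, 4, 0, 110, 0.04, 28, 4, 0, 120, 0.04, 28, 4, 0, 128, 0.04, 28, 4, 0, 133, 0.04, 28, 4, 0, 138, 0.04, 28, 4, 0, 138, 0.04]'

```text
time: 9.2
tool_pos: [0.5187, -0.3348, 0.0295]
tool_rot: [[-0.999, 0.039, 0.001], [0.039, 0.999, -0.001], [-0.001, -0.0, -1.0]]
ft_force: [-0.9, 0.3, 0.5]
gripper_width: 0.327
gripper_force: 0.0
```

Run:
```python
from h import *
s=manip.state();print(np.round(s['tool_pos'],4))
im,d=cap('wrist');c=load('wrist');C=cloud(c)*1000
cv2.imwrite('pics/w4.png',cv2.convertScaleAbs(cv2.resize(cv2.cvtColor(im,cv2.COLOR_RGB2BGR)[150:300,220:420],(800,600),interpolation=cv2.INTER_CUBIC),alpha=1.4))
for v in range(205,260,5): print(v,[C[v,u].round().astype(int).tolist() for u in (270,280,285,292,300,310,325,340,345,352,360)])
```

```text
[ 0.5187 -0.3348  0.0295]
205 [[511, -367, 0], [512, -360, -2], [512, -357, 0], [512, -352, -1], [512, -347, -1], [513, -340, -2], [513, -330, -1], [513, -319, 0], [511, -317, 6], [512, -312, 4], [508, -308, 15]]
210 [[515, -367, 0], [515, -361, -1], [515, -357, -1], [515, -352, -1], [516, -347, -1], [516, -340, 0], [500, -330, 47], [517, -319, -1], [515, -317, 5], [515, -312, 5], [511, -308, 17]]
215 [[519, -368, -1], [519, -361, -1], [519, -357, -1], [519, -353, -1], [503, -344, 46], [502, -338, 47], [501, -330, 53], [520, -320, -1], [518, -317, 5], [519, -312, 5], [514, -308, 17]]
220 [[522, -368, 0], [523, -361, -2], [523, -358, -2], [523, -353, -1], [503, -343, 51], [504, -338, 52], [502, -331, 55], [524, -320, 0], [522, -317, 4], [522, -312, 6], [517, -308, 19]]
225 [[525, -368, 0], [526, -361, -1], [526, -358, -1], [527, -353, -2], [505, -343, 54], [506, -338, 53], [504, -331, 58], [528, -320, -1], [526, -317, 5], [526, -312, 5], [520, -308, 20]]
230 [[530, -369, -2], [530, -362, -1], [530, -358, -1], [530, -353, -1], [507, -343, 56], [508, -338, 55], [507, -331, 58], [532, -3
[... 313 characters left out ...]
4, -1], [511, -343, 60], [512, -338, 58], [510, -331, 63], [516, -323, 49], [516, -320, 50], [507, -319, 71], [507, -315, 70]]
245 [[542, -370, -2], [506, -351, 75], [506, -349, 76], [542, -354, -1], [513, -343, 61], [513, -338, 61], [512, -331, 63], [518, -323, 51], [519, -320, 50], [507, -319, 76], [507, -316, 76]]
250 [[506, -355, 81], [506, -350, 81], [506, -348, 80], [545, -354, -1], [516, -343, 61], [516, -339, 61], [515, -331, 64], [522, -323, 49], [521, -320, 51], [507, -320, 81], [507, -316, 80]]
255 [[505, -354, 86], [506, -350, 86], [509, -349, 80], [549, -354, 0], [519, -344, 61], [518, -339, 62], [517, -331, 65], [551, -320, -1], [548, -317, 5], [507, -320, 85], [508, -317, 84]]
```

View pics/w4.png

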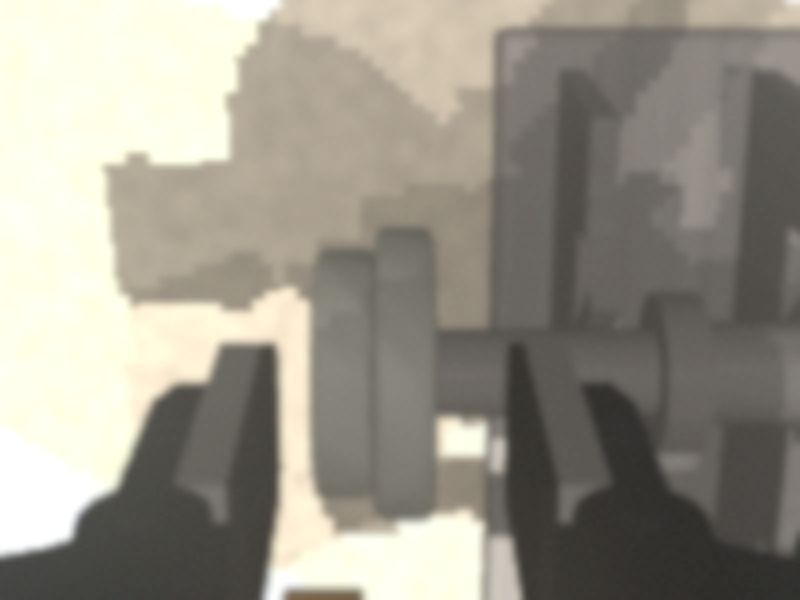

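The fingers straddle the button and disc cleanly: left finger at crop (245,350), right finger over the neck at (520,350), button and disc at 320–430. Lowering 11.5 mm and squeezing.

>>> play_rows --targets '[28, 0, 0, 5, 0, 28, 0, 0, 9, 0, 28, 0, 0, 11.5, 0, 24, 0, 0, 11.5, 0, 20, 0, 0, 11.5, 0, 16, 0, 0, 11.5, 0, 8, 0, 0, 11.5, 0, 8, 0, 0, 11.5, 0, 8, 0, 0, 11.5, 0, 8, 0, 0, 11.5, 0]' --squeeze 50

```text
time: 10.08
tool_pos: [0.5187, -0.3347, 0.018]
tool_rot: [[-0.999, 0.04, 0.001], [0.04, 0.999, -0.0], [-0.001, -0.0, -1.0]]
ft_force: [2.8, -0.2, 2.9]
gripper_width: 0.106
gripper_force: 48.0
```

>>> play_rows --targets '[8, 0, 0, -5, 0, 8, 0, 0, -12, 0, 8, 0, 0, -25, 0, 8, 0, 0, -40, 0, 8, 0, 0, -60, 0, 8, 0, 0, -80, 0, 8, 0, 0, -100, 0, 8, 0, 0, -110, 0, 8, 0, 0, -110, 0]'

```text
time: 10.83
tool_pos: [0.5193, -0.3357, 0.1319]
tool_rot: [[-0.999, 0.04, 0.005], [0.04, 0.999, -0.004], [-0.005, -0.003, -1.0]]
ft_force: [0.1, 0.5, -0.1]
gripper_width: 0.106
gripper_force: 47.9
```

```bash
cat > pin.py <<'E'
from h import *
s=manip.state();t=np.array(s['tool_pos'])*1000;R=np.array(s['tool_rot']);print(t.round(1),R.round(3).tolist(),s['gripper_width'],s['gripper_force'],s['time'])
def look():
    im,d=cap('wrist');c=load('wrist')
    return im,((cloud(c)*1000)-t)@R     # tool coords
im,L=look()
m=(abs(L[...,0])<25)&(L[...,1]>-20)&(L[...,1]<110)&(L[...,2]>-75)&(L[...,2]<15)
vv,uu=np.nonzero(m);p=L[vv,uu]
for y in range(-16,100,4):
    q=p[(p[:,1]>=y)&(p[:,1]<y+4)]
    if len(q)>4: print(y,len(q),'x',q[:,0].min().round(1),q[:,0].max().round(1),'z',q[:,2].min().round(1),np.median(q[:,2]).round(1),q[:,2].max().round(1))
E
python3 - <<'E'
from pin import *
cv2.imwrite('pics/w5.png',cv2.convertScaleAbs(cv2.resize(cv2.cvtColor(im,cv2.COLOR_RGB2BGR)[150:300,260:460],(800,600),interpolation=cv2.INTER_CUBIC),alpha=1.4))
E
```

```text
[ 519.3 -335.7  131.9] [[-0.999, 0.04, 0.005], [0.04, 0.999, -0.004], [-0.005, -0.003, -1.0]] 0.1058624831627045 47.885860771348234 10.8333
-16 268 x 7.2 14.9 z -74.9 -52.0 -36.7
-12 350 x 11.4 14.9 z -75.0 -58.3 -34.2
-8 788 x -13.9 15.5 z -75.0 -62.7 -27.2
-4 548 x -14.5 19.2 z -43.8 -39.0 -17.9
0 674 x -18.3 19.5 z -44.3 -40.3 -16.3
4 910 x -17.5 19.6 z -75.0 -59.8 -13.3
8 343 x 0.3 15.2 z -75.0 -57.0 -6.1
12 313 x 3.7 14.9 z -75.0 -50.4 -21.8
16 204 x 2.7 13.7 z -74.9 -48.1 -24.1
20 217 x -5.7 9.1 z -75.0 -30.8 -23.6
24 200 x -4.8 8.7 z -75.0 -31.2 -22.9
28 194 x -5.5 5.7 z -33.3 -31.5 -25.2
32 247 x -7.9 10.1 z -39.3 -32.4 -24.8
36 425 x -10.6 10.9 z -40.0 -35.7 -16.6
40 214 x -8.6 10.7 z -39.8 -34.9 -24.0
44 223 x -6.3 7.0 z -36.2 -33.9 -24.2
48 219 x -5.9 6.8 z -37.4 -34.5 -26.7
52 223 x -6.3 6.9 z -37.5 -34.8 -27.0
56 235 x -6.4 7.2 z -38.0 -35.3 -25.6
60 227 x -5.6 7.2 z -38.4 -35.7 -28.0
64 243 x -6.8 7.1 z -38.7 -36.2 -26.9
68 232 x -6.5 7.4 z -39.3 -36.7 -27.0
72 244 x -6.6 7.2 z -40.4 -37.4 -29.1
76 210 x -6.4 7.2 z -40.4 -37.7 -28.8
80 99 x -4.7 6.3 z -39.7 -36.8 -29.8
```

View pics/w5.png

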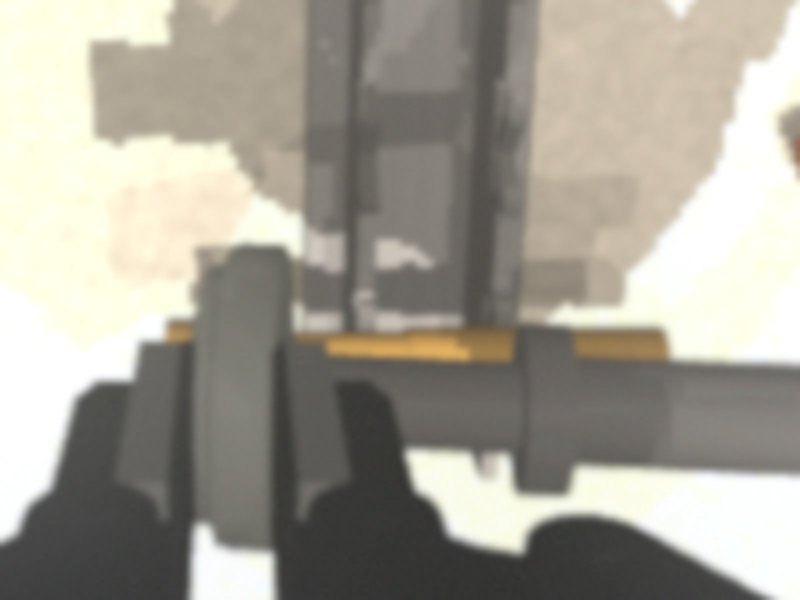

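The pin is held and the button is in (opening 9 mm on the reading; the zero gap reads about 2 mm short). But the pin is tilted about 0.13 rad nose-up from the squeeze couple. I'll set it back in the notch and regrip with a lighter squeeze.

>>> play_rows --targets '[8, 0, 0, 40, 0, 8, 0, 0, 70, 0, 8, 0, 0, 90, 0, 8, 0, 0, 98, 0, 8, 0, 0, 103, 0, 8, 0, 0, 106, 0, 8, 0, 0, 108, 0, 8, 0, 0, 109, 0, 8, 0, 0, 110, 0]' --squeeze 20

```text
time: 11.63
tool_pos: [0.519, -0.3353, 0.0191]
tool_rot: [[-0.999, 0.04, 0.002], [0.04, 0.999, -0.001], [-0.002, -0.001, -1.0]]
ft_force: [1.1, -0.8, -1.0]
gripper_width: 0.105
gripper_force: 47.9
```

>>> play_rows --targets '[20, 0, 0, 0, 0, 26, 0, 0, 0, 0, 26, 0, 0, 0, 0, 26, 0, 0, 0.5, 0, 20, 0, 0, 0.5, 0, 16, 0, 0, 0.5, 0, 12, 0, 0, 0.5, 0, 8, 0, 0, 0.5, 0, 8, 0, 0, 0.5, 0, 8, 0, 0, 0.5, 0, 8, 0, 0, 0.5, 0]' --squeeze 22

```text
time: 12.55
tool_pos: [0.5184, -0.3349, 0.0172]
tool_rot: [[-0.999, 0.04, 0.0], [0.04, 0.999, -0.0], [-0.0, -0.0, -1.0]]
ft_force: [1.9, -1.7, 2.3]
gripper_width: 0.126
gripper_force: 20.7
```

>>> play_rows --targets '[8, 0, 0, -5, 0, 8, 0, 0, -12, 0, 8, 0, 0, -25, 0, 8, 0, 0, -40, 0, 8, 0, 0, -60, 0, 8, 0, 0, -80, 0, 8, 0, 0, -100, 0, 8, 0, 0, -110, 0, 8, 0, 0, -110, 0, 8, 0, 0, -110, 0]'

```text
time: 13.38
tool_pos: [0.5183, -0.3349, 0.1276]
tool_rot: [[-0.999, 0.04, 0.001], [0.04, 0.999, -0.001], [-0.001, -0.0, -1.0]]
ft_force: [-0.2, -0.4, -2.6]
gripper_width: 0.121
gripper_force: 21.2
```

```bash
python3 pin.py
```

```text
[ 518.3 -334.9  127.6] [[-0.999, 0.04, 0.001], [0.04, 0.999, -0.001], [-0.001, -0.0, -1.0]] 0.12092676947513843 21.151417907021823 13.3833
-16 224 x 7.6 14.9 z -75.0 -52.5 -37.1
-12 400 x 10.8 14.9 z -74.9 -57.2 -33.8
-8 807 x -12.8 16.0 z -75.0 -60.2 -20.9
-4 552 x -17.3 19.7 z -43.6 -38.2 -19.1
0 680 x -15.0 19.7 z -43.9 -39.5 -14.1
4 914 x -15.5 19.8 z -75.0 -57.9 -14.0
8 375 x 11.1 15.1 z -75.0 -57.9 -34.0
12 291 x 3.8 14.9 z -75.0 -50.4 -21.2
16 250 x 2.3 13.6 z -74.9 -49.3 -23.3
20 191 x -5.8 9.1 z -75.0 -29.8 -22.7
24 210 x -5.3 8.7 z -75.0 -29.6 -22.6
28 181 x -5.0 5.9 z -32.2 -30.0 -22.3
32 242 x -5.9 8.7 z -37.3 -30.9 -24.2
36 424 x -11.1 11.0 z -38.0 -34.1 -16.7
40 214 x -8.5 11.0 z -37.7 -33.8 -21.8
44 215 x -6.2 7.3 z -34.9 -32.0 -24.7
48 218 x -5.9 7.2 z -35.4 -32.6 -24.5
52 224 x -6.1 7.0 z -35.3 -33.0 -24.1
56 216 x -6.0 7.1 z -36.5 -33.4 -24.1
60 222 x -6.2 7.2 z -36.1 -33.6 -26.8
64 225 x -6.3 7.5 z -36.6 -34.2 -25.7
68 231 x -6.2 7.2 z -37.2 -34.3 -25.9
72 223 x -6.6 7.5 z -37.5 -34.9 -24.4
76 211 x -5.9 7.4 z -37.7 -35.0 -27.1
80 116 x -5.3 6.4 z -36.6 -34.7 -29.7
```

Tilt is down to about 0.09 rad, which the hole can take (I'll start a little low and let it level). Moving to the fork's entry side.

>>> play_rows --targets '[8, -5, 20, 0, 0, 8, -10, 50, 0, 0, 8, -15, 85, 0, 0, 8, -20, 120, 0, 0.02, 8, -25, 155, 0, 0.04, 8, -30, 190, 0, 0.06, 8, -40, 220, 0, 0.08, 8, -50, 250, 0, 0.1, 8, -58, 275, 0, 0.1, 8, -63, 300, 0, 0.1, 8, -63, 315, 0, 0.1, 8, -63, 320, 15, 0.1, 8, -63, 320, 35, 0.1, 8, -63, 320, 55, 0.1, 8, -63, 320, 65, 0.1, 8, -63, 320, 70, 0.1, 8, -63, 320, 70, 0.1]'

```text
time: 14.85
tool_pos: [0.5925, -0.0175, 0.0546]
tool_rot: [[-0.99, 0.14, -0.004], [0.14, 0.99, 0.0], [0.004, -0.0, -1.0]]
ft_force: [-0.2, 0.4, -0.3]
gripper_width: 0.117
gripper_force: 21.2
```

```bash
python3 pin.py
python3 - <<'E'
from h import *
s=manip.state();t=np.array(s['tool_pos'])*1000;R=np.array(s['tool_rot'])
c=load('wrist');L=((cloud(c)*1000)-t)@R
# ear tops: world z 74..84
z=cloud(c)[...,2]*1000
m=(z>74)&(z<84)&(L[...,1]>95)&(L[...,1]<170)&(abs(L[...,0])<60)
p=L[m];print(len(p))
for y in range(96,170,4):
    q=p[(p[:,1]>=y)&(p[:,1]<y+4)]
    if len(q)>3: print(y,len(q),'stand dx',np.percentile(-q[:,0],[0,3,97,100]).round(1))
D=(z>40)&(z<79)&(c['im'].max(2)<60)&(L[...,0]>20)&(L[...,0]<100)&(L[...,1]>90)&(L[...,1]<180);print('plate x',D.sum(),np.percentile(-L[...,0][D],[3,25,50,75,97]).round(1),'y',np.percentile(L[...,1][D],[3,50,97]).round(1))
E
```

```text
[592.5 -17.5  54.6] [[-0.99, 0.14, -0.004], [0.14, 0.99, 0.0], [0.004, -0.0, -1.0]] 0.1165590256929141 21.191749437712133 14.85
-16 225 x 7.4 14.9 z -75.0 -52.2 -34.5
-12 413 x 9.3 14.9 z -74.9 -58.0 -34.2
-8 810 x -13.5 16.3 z -75.0 -60.1 -21.2
-4 618 x -16.5 19.5 z -43.4 -38.3 -15.4
0 611 x -15.5 19.9 z -43.5 -39.3 -15.8
4 915 x -16.4 19.9 z -75.0 -58.6 -11.6
8 357 x 11.2 15.2 z -75.0 -58.0 -34.7
12 307 x 3.4 15.1 z -74.9 -49.7 -21.7
16 238 x 2.8 13.7 z -75.0 -48.9 -21.1
20 199 x -5.3 9.1 z -75.0 -29.4 -23.0
24 202 x -5.9 8.9 z -74.9 -29.7 -23.5
28 193 x -5.2 6.4 z -32.3 -29.8 -22.8
32 273 x -9.5 10.5 z -37.6 -30.7 -23.5
36 395 x -11.5 11.0 z -37.9 -34.1 -15.1
40 207 x -9.9 11.1 z -37.6 -32.8 -22.5
44 214 x -5.7 6.8 z -34.0 -31.9 -22.1
48 214 x -5.6 7.1 z -34.9 -32.1 -22.5
52 217 x -6.1 6.9 z -34.9 -32.4 -25.4
56 217 x -6.0 6.9 z -35.2 -32.9 -25.0
60 220 x -5.6 7.5 z -35.5 -33.1 -24.2
64 224 x -6.5 7.4 z -36.2 -33.6 -24.0
68 231 x -6.5 7.4 z -36.3 -34.0 -26.1
72 218 x -5.9 7.5 z -36.9 -34.4 -25.8
76 205 x -5.4 7.5 z -36.9 -34.6 -25.4
80 105 x -5.4 6.5 z -36.3 -34.2 -28.5
6027
100 109 stand dx [-60.  -59.8 -53.9 -53.7]
104 146 stand dx [-59.9 -59.8 -52.9 -52.7]
108 108 stand dx [-60.  -59.9 -52.8 -52.8]
112 117 stand dx [-60.  -59.9 -52.9 -52.6]
116 483 stand dx [-60.  -58.9  18.1  20.1]
120 832 stand dx [-59.8 -58.3  18.1  20.5]
124 619 stand dx [-59.8 -58.8  45.4  58.9]
128 681 stand dx [-59.9 -58.7  55.7  59.6]
132 756 stand dx [-60.  -58.6  53.9  59.9]
136 768 stand dx [-60.  -58.6  48.8  59.9]
140 793 stand dx [-59.7 -58.2  18.3  20.3]
144 318 stand dx [-59.9 -59.3  17.6  20.4]
148 99 stand dx [-60.  -59.9 -53.  -53. ]
152 94 stand dx [-60.  -59.8 -53.1 -53. ]
156 84 stand dx [-59.9 -59.7 -53.4 -53.1]
160 20 stand dx [-59.6 -59.4 -53.5 -52.7]
plate x 863 [-61.1 -60.7 -59.2 -56.5 -53. ] y [102.4 104.2 147.3]
```

The hole is about 3 mm to stand −x of the TCP (plate face and ear end agree), and the pin axis is at −0.5. The ear face is 35 mm ahead of the nose. Correcting, descending and moving to an 8 mm gap.

>>> play_rows --targets '[8, 1, 0, 8, 0, 8, 2.5, 0, 16, 0, 8, 2.5, 0, 22, 0, 8, 2.5, 0, 25, 0, 8, 2.5, 8, 25, 0, 8, 2.5, 16, 25, 0, 8, 2.5, 22, 25, 0, 8, 2.5, 26, 25, 0, 8, 2.5, 26, 25, 0, 8, 2.5, 26, 25, 0, 8, 2.5, 26, 25, 0]'

```text
time: 15.82
tool_pos: [0.5952, 0.0086, 0.0322]
tool_rot: [[-0.99, 0.139, 0.0], [0.139, 0.99, -0.0], [-0.0, -0.0, -1.0]]
ft_force: [0.6, 0.0, -1.8]
gripper_width: 0.119
gripper_force: 21.2
```

```bash
python3 pin.py | tail -12
python3 - <<'E'
from h import *
s=manip.state();t=np.array(s['tool_pos'])*1000;R=np.array(s['tool_rot']);print(t.round(1))
c=load('wrist');L=((cloud(c)*1000)-t)@R
z=cloud(c)[...,2]*1000
m=(z>74)&(z<84)&(L[...,1]>85)&(L[...,1]<170)&(abs(L[...,0])<50)
p=L[m]
for y in range(84,124,2):
    q=p[(p[:,1]>=y)&(p[:,1]<y+2)]
    if len(q)>3: print(y,len(q),'dx',np.percentile(-q[:,0],[0,3,97,100]).round(1))
D=(z>40)&(z<79)&(c['im'].max(2)<60)&(L[...,0]>20)&(L[...,0]<100)&(L[...,1]>70)&(L[...,1]<130);print('plate dx',D.sum(),np.percentile(-L[...,0][D],[3,25,50,75,97]).round(1),np.percentile(L[...,1][D],[1,50,99]).round(1))
E
```

```text
52 212 x -6.1 7.2 z -35.4 -32.5 -24.6
56 225 x -6.0 6.9 z -35.6 -33.0 -24.4
60 219 x -5.8 7.6 z -35.7 -33.3 -24.4
64 214 x -6.5 7.5 z -35.9 -33.6 -22.6
68 252 x -10.3 23.5 z -36.1 -33.6 15.0
72 370 x -11.0 25.0 z -37.2 -32.1 15.0
76 447 x -10.9 25.0 z -37.2 9.7 15.0
80 388 x -9.9 24.9 z -36.5 10.6 15.0
84 221 x -10.2 25.0 z 9.1 14.0 15.0
88 136 x -11.1 24.5 z -47.4 14.6 15.0
92 4809 x -22.5 24.5 z -48.4 -27.7 15.0
96 1058 x -22.5 25.0 z -53.7 -46.3 14.6
[595.1   8.4  32.2]
92 465 dx [-24.5 -23.1  20.2  22.1]
94 577 dx [-24.4 -23.7  20.6  22.4]
96 370 dx [-29.6 -24.   19.9  22.1]
98 502 dx [-30.1 -29.7  20.1  22.5]
100 109 dx [-49.8 -49.3  37.1  39.2]
102 247 dx [-49.9 -48.4  38.5  41. ]
104 359 dx [-49.8 -48.5  38.7  42.5]
106 401 dx [-50.  -46.8  38.6  43.8]
108 361 dx [-49.9 -48.1  40.9  44. ]
110 299 dx [-49.9 -45.4  41.   44.8]
112 530 dx [-41.2 -29.9  20.1  22.2]
114 533 dx [-29.7 -20.2  20.9  22.3]
116 301 dx [-21.6 -20.6  20.   22.2]
118 254 dx [-22.1 -20.7  20.4  22.1]
120 31 dx [-17.1 -16.5  17.   19.8]
plate dx 1405 [-59.  -58.8 -58.3 -55.1 -22.1] [ 76.4  83.4 127.1]
```

Aligned within 0.5 mm in stand x. The nose is about 2.3 mm too high, with a gap of about 10 mm. Lowering and feeling in.

>>> play_rows --targets '[8, 0, 0, 1.5, 0, 8, 0, 3, 2.5, 0, 8, 0, 6, 2.5, 0, 8, 0, 8, 2.5, 0, 8, 0, 10, 2.5, 0, 8, 0, 11, 2.5, 0, 8, 0, 12, 2.5, 0, 8, 0, 12, 2.5, 0]'

```text
time: 16.53
tool_pos: [0.5968, 0.0207, 0.0296]
tool_rot: [[-0.99, 0.139, 0.0], [0.139, 0.99, 0.0], [-0.0, 0.0, -1.0]]
ft_force: [0.3, -0.3, -0.8]
gripper_width: 0.119
gripper_force: 21.2
```

>>> play_rows --targets '[8, 0, 1, 0, 0, 8, 0, 2, 0, 0, 8, 0, 3, 0, 0, 8, 0, 3, 0, 0]'

```text
time: 16.87
tool_pos: [0.5971, 0.0236, 0.0296]
tool_rot: [[-0.99, 0.139, -0.0], [0.139, 0.99, 0.0], [0.0, 0.0, -1.0]]
ft_force: [-0.0, 0.2, -1.2]
gripper_width: 0.119
gripper_force: 21.2
```

>>> play_rows --targets '[8, 0, 1.5, -0.1, 0, 8, 0, 3, -0.3, 0, 8, 0, 4.5, -0.4, 0, 8, 0, 6, -0.6, 0, 8, 0, 7.5, -0.7, 0, 8, 0, 9, -0.8, 0, 8, 0, 9, -0.8, 0]'

```text
time: 17.45
tool_pos: [0.5985, 0.0327, 0.0304]
tool_rot: [[-0.99, 0.139, 0.0], [0.139, 0.99, 0.0], [-0.0, 0.0, -1.0]]
ft_force: [-0.0, 0.4, -1.3]
gripper_width: 0.117
gripper_force: 21.2
```

>>> play_rows --targets '[8, 0, 1, -0.2, 0, 8, 0, 2, -0.4, 0, 8, 0, 3, -0.6, 0, 8, 0, 3, -0.6, 0]'

```text
time: 17.78
tool_pos: [0.5989, 0.0355, 0.031]
tool_rot: [[-0.99, 0.139, 0.0], [0.139, 0.99, 0.0], [-0.0, 0.0, -1.0]]
ft_force: [0.3, 0.3, -0.8]
gripper_width: 0.12
gripper_force: 21.2
```

>>> play_rows --targets '[8, 0, 1, -0.2, 0, 8, 0, 2, -0.4, 0, 8, 0, 3, -0.6, 0, 8, 0, 3, -0.6, 0]'

```text
time: 18.12
tool_pos: [0.5993, 0.0385, 0.0316]
tool_rot: [[-0.99, 0.139, 0.0], [0.139, 0.99, 0.0], [0.0, 0.0, -1.0]]
ft_force: [0.5, -0.3, -1.6]
gripper_width: 0.12
gripper_force: 21.1
```

>>> play_rows --targets '[8, 0, 1, -0.2, 0, 8, 0, 2, -0.4, 0, 8, 0, 3, -0.6, 0, 8, 0, 3, -0.6, 0]'

```text
time: 18.45
tool_pos: [0.5997, 0.0414, 0.0322]
tool_rot: [[-0.99, 0.139, -0.0], [0.139, 0.99, 0.0], [0.0, 0.0, -1.0]]
ft_force: [-0.8, 0.4, -1.9]
gripper_width: 0.126
gripper_force: 21.0
```

>>> play_rows --targets '[8, 0, 1, -0.2, 0, 8, 0, 2, -0.4, 0, 8, 0, 3, -0.6, 0, 8, 0, 4, -0.7, 0, 8, 0, 4, -0.7, 0]'

```text
time: 18.87
tool_pos: [0.6002, 0.0454, 0.0329]
tool_rot: [[-0.99, 0.139, -0.0], [0.139, 0.99, 0.0], [0.0, 0.0, -1.0]]
ft_force: [-1.4, 0.6, -1.4]
gripper_width: 0.12
gripper_force: 21.2
```

>>> play_rows --targets '[8, 0, 1, -0.2, 0, 8, 0, 2, -0.4, 0, 8, 0, 3, -0.5, 0, 8, 0, 4, -0.6, 0, 8, 0, 4, -0.6, 0]'

```text
time: 19.28
tool_pos: [0.6008, 0.0494, 0.0335]
tool_rot: [[-0.99, 0.139, 0.0], [0.139, 0.99, 0.0], [-0.0, 0.0, -1.0]]
ft_force: [-0.5, 0.7, -1.9]
gripper_width: 0.118
gripper_force: 21.2
```

>>> play_rows --targets '[8, 0, 1, -0.2, 0, 8, 0, 2, -0.3, 0, 8, 0, 3, -0.4, 0, 8, 0, 4, -0.6, 0, 8, 0, 5, -0.7, 0, 8, 0, 5, -0.7, 0]'

```text
time: 19.78
tool_pos: [0.6015, 0.0544, 0.0342]
tool_rot: [[-0.99, 0.139, 0.0], [0.139, 0.99, 0.0], [0.0, 0.0, -1.0]]
ft_force: [0.1, 0.2, -1.1]
gripper_width: 0.117
gripper_force: 21.2
```

```bash
python3 pin.py | tail -22
python3 - <<'E'
from h import *
c=load('wrist');cv2.imwrite('pics/w6.png',cv2.convertScaleAbs(cv2.resize(cv2.cvtColor(c['im'],cv2.COLOR_RGB2BGR)[150:300,290:490],(800,600),interpolation=cv2.INTER_CUBIC),alpha=1.5))
E
```

```text
-8 809 x -13.5 16.7 z -74.8 -59.6 -17.8
-4 631 x -17.3 19.9 z -43.4 -37.9 -14.9
0 610 x -17.3 20.0 z -43.7 -39.1 -17.0
4 872 x -18.6 19.8 z -75.0 -60.1 -15.3
8 356 x 10.8 14.9 z -75.0 -58.2 -34.5
12 309 x 3.5 15.0 z -74.9 -50.1 -21.5
16 239 x 2.2 13.9 z -74.9 -48.8 -21.9
20 198 x -4.6 9.4 z -74.8 -28.7 -22.0
24 198 x -4.8 8.4 z -75.0 -28.5 -21.3
28 200 x -4.6 18.5 z -75.0 -28.4 14.8
32 403 x -10.3 21.5 z -36.1 -28.0 14.7
36 485 x -11.6 21.2 z -36.7 -30.9 14.8
40 233 x -9.7 19.3 z -36.2 -31.1 13.4
44 1897 x -22.5 24.1 z -46.2 -28.1 15.0
48 852 x -19.1 24.2 z -46.5 -44.5 14.2
52 525 x -12.7 25.0 z -52.1 -40.6 14.4
56 625 x -15.7 25.0 z -51.6 -39.9 14.7
60 609 x -17.7 25.0 z -51.7 -39.9 15.0
64 983 x -21.8 24.9 z -51.8 -40.4 -35.0
68 705 x -20.4 23.8 z -46.3 -44.9 -35.3
72 274 x -21.9 23.7 z -46.3 -44.8 -42.6
80 39 x -3.9 4.4 z -32.2 -31.3 -29.3
```

View pics/w6.png

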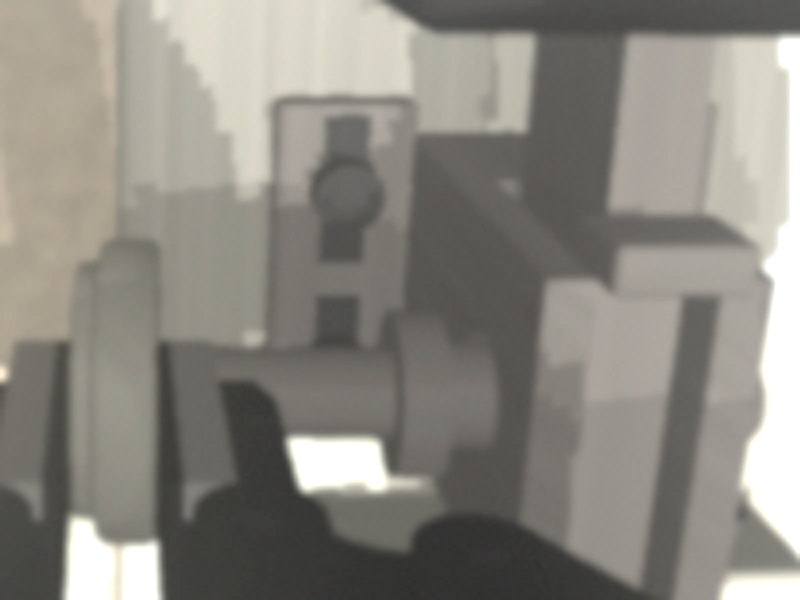

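The pin is through fork and drawbar: collar at crop (420,395), ear beyond, nose visible past the far ear. It is nearly level, with about 3 mm left.

>>> play_rows --targets '[8, 0, 1, -0.1, 0, 8, 0, 2, -0.2, 0, 8, 0, 2, -0.2, 0]'

```text
time: 20.08
tool_pos: [0.6018, 0.0562, 0.0344]
tool_rot: [[-0.99, 0.139, 0.0], [0.139, 0.99, 0.0], [0.0, 0.0, -1.0]]
ft_force: [-0.6, -0.2, -1.6]
gripper_width: 0.12
gripper_force: 21.2
```

>>> play_rows --targets '[8, 0, 0.7, 0, 0, 8, 0, 1.3, 0, 0, 8, 0, 1.3, 0, 0]'

```text
time: 20.33
tool_pos: [0.6019, 0.0575, 0.0344]
tool_rot: [[-0.99, 0.139, -0.0], [0.139, 0.99, 0.0], [0.0, 0.0, -1.0]]
ft_force: [-0.6, 0.1, -1.6]
gripper_width: 0.123
gripper_force: 21.2
```

>>> play_rows --targets '[8, 0, 0.5, 0, 0, 8, 0, 1, 0, 0, 8, 0, 1, 0, 0]'

```text
time: 20.58
tool_pos: [0.6021, 0.0584, 0.0344]
tool_rot: [[-0.99, 0.139, 0.0], [0.139, 0.99, 0.0], [-0.0, 0.0, -1.0]]
ft_force: [0.1, 0.3, -1.4]
gripper_width: 0.117
gripper_force: 21.2
```

>>> play_rows --targets '[8, 0, 0.5, 0, 0, 8, 0, 1, 0, 0, 8, 0, 1, 0, 0]'

```text
time: 20.83
tool_pos: [0.6022, 0.0594, 0.0344]
tool_rot: [[-0.99, 0.139, -0.0], [0.139, 0.99, -0.0], [0.0, -0.0, -1.0]]
ft_force: [-0.1, -0.8, -2.0]
gripper_width: 0.119
gripper_force: 21.2
```

>>> play_rows --targets '[8, 0, 0.5, 0, 0, 8, 0, 0.8, 0, 0, 8, 0, 0.8, 0, 0]'

```text
time: 21.08
tool_pos: [0.6023, 0.0595, 0.0345]
tool_rot: [[-0.99, 0.14, -0.0], [0.14, 0.99, -0.001], [0.0, -0.001, -1.0]]
ft_force: [-1.9, -3.2, -0.7]
gripper_width: 0.122
gripper_force: 21.2
```

Shoulder contact felt. A slight extra press and hold, then release and lift.

>>> play_rows --targets '[8, 0, 0.4, 0, 0, 8, 0, 0.4, 0, 0, 8, 0, 0.4, 0, 0]'

```text
time: 21.33
tool_pos: [0.6023, 0.0596, 0.0346]
tool_rot: [[-0.99, 0.14, -0.0], [0.14, 0.99, -0.001], [-0.0, -0.001, -1.0]]
ft_force: [-2.4, -4.7, -2.2]
gripper_width: 0.12
gripper_force: 21.3
```

>>> play_rows --targets '[14, 0, -0.5, 0, 0, 20, 0, -1.5, 0, 0, 27, 0, -2, 0, 0, 27, 0, -2, 0, 0, 27, 0, -2, 0, 0, 27, 0, -2, 0, 0, 27, 0, -2, -8, 0, 27, 0, -2, -20, 0, 27, 0, -2, -40, 0, 27, 0, -2, -70, 0, 27, 0, -2, -90, 0, 27, 0, -2, -90, 0]'

```text
time: 22.33
tool_pos: [0.6049, 0.0588, 0.1325]
tool_rot: [[-0.99, 0.139, 0.011], [0.139, 0.99, 0.001], [-0.011, 0.002, -1.0]]
ft_force: [1.5, 0.7, 0.8]
gripper_width: 0.316
gripper_force: 0.0
```

Run:
```python
from h import *
s=manip.state();t=np.array(s['tool_pos'])*1000;R=np.array(s['tool_rot']);print(t.round(1),s['ft_force'])
cap('wrist');c=load('wrist');W=cloud(c)*1000;L=(W-t)@R
m=(abs(L[...,0])<24)&(L[...,1]>-16)&(L[...,1]<90)&(W[...,2]>45)&(W[...,2]<86)
p=np.c_[L[m],W[m][:,2]]
for y in range(-16,90,2):
    q=p[(p[:,1]>=y)&(p[:,1]<y+2)]
    if len(q)>4: print(y,len(q),'x',q[:,0].min().round(1),q[:,0].max().round(1),'z',q[:,3].max().round(1))
```

```text
[604.9  58.8 132.5] [1.4823899  0.73267671 0.80415381]
-12 63 x -8.7 19.7 z 72.1
-10 86 x -11.9 21.1 z 72.5
-8 119 x -11.4 21.2 z 73.5
-6 82 x -11.8 21.2 z 73.4
-4 125 x -12.8 22.9 z 75.6
-2 95 x -12.6 23.9 z 76.4
0 143 x -12.2 24.0 z 76.5
2 138 x -12.2 23.9 z 76.6
4 88 x -13.3 23.9 z 72.8
6 35 x -12.4 10.2 z 63.3
8 45 x -1.2 10.1 z 62.8
10 30 x -1.0 10.4 z 62.7
12 45 x -0.9 10.3 z 63.4
14 30 x -1.2 10.0 z 63.0
16 43 x -0.9 10.4 z 63.4
18 33 x -0.9 10.2 z 64.5
20 42 x -0.7 10.2 z 63.8
22 32 x -1.0 10.3 z 64.1
24 42 x -0.8 10.3 z 64.0
26 33 x -0.9 10.2 z 64.1
28 42 x -0.5 10.1 z 64.4
30 31 x -0.2 10.3 z 64.2
32 39 x -0.4 10.1 z 65.2
34 71 x -6.5 14.8 z 70.0
36 73 x -4.7 15.3 z 69.7
38 64 x -4.4 14.9 z 70.5
40 42 x -17.7 17.8 z 80.9
42 411 x -19.2 23.9 z 80.6
44 147 x -18.9 23.5 z 80.4
46 137 x -18.5 23.5 z 81.3
48 33 x -17.7 22.6 z 79.7
50 188 x -24.0 24.0 z 75.5
52 157 x -23.5 24.0 z 76.0
54 148 x -23.8 23.9 z 75.8
56 158 x -23.0 23.9 z 76.1
58 147 x -23.8 23.9 z 75.7
60 40 x -21.6 23.3 z 74.8
62 334 x -19.2 24.0 z 81.0
64 137 x -18.6 23.6 z 81.4
66 139 x -19.2 23.7 z 81.0
68 52 x -18.5 23.5 z 80.0
72 25 x -2.3 10.8 z 67.4
74 46 x -4.2 11.6 z 68.0
76 42 x -1.3 11.2 z 67.9
78 38 x -1.4 11.3 z 68.7
80 30 x 0.1 10.7 z 67.2
```

The pin is seated: collar against the ear, button end 8 mm behind the disc (so sprung out), tilt about 0.06 rad, nose past the far ear, and gripper clear.

```bash
python3 -c "
from workcell import manip
print(manip.sign_off())"
```

```text
the job is handed in; nothing more can be done
None
```

The job is handed in: the shuttle was pushed to its stop, and the ball-lock pin went through fork and drawbar up to its shoulder. By the last wrist depth measurement the button had sprung out and the gripper was clear; I never saw the judge's result.

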